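# Pack the charged batteries away at the end of the day

### The arm

A 6-joint arm with a two-finger parallel gripper is mounted at the origin on the work surface. World frame = base frame: x ahead of the robot, y to its left, z up, the work surface at z = 0. Lengths are in m, angles in rad, forces in N, time in s.
With the tool pointing down it reaches from about 0.3 to 0.775 m from the base axis. Payload 14.6 kg.
Tool frame: the origin (TCP) lies at the very end of the fingers, on their centre line; the grasp point (between the pads) lies 19 mm behind it; z points along the fingers, y is the line along which they close (so a half turn about z gives the same grasp; the last joint's range is limited). The gripper opens to 94 mm and grips with 3 to 60 N. Pads are 16 mm wide; open, the fingers measure 119 mm over their backs; the gripper's body (75 mm by 177 mm) begins 78 mm behind the grasp point.
Start: joints at [1.18, 0.3, 1.521, -0, 1.321, -0.067], TCP at [0.175, 0.521, 0.205] pointing down, gripper open.
Joint ranges: [-3.03, 3.03], [-0.79, 2.21], [0.23, 2.52], [-1.04, 4.18], [0, 3.07], [-2.55, 2.55]. Speed limits (rad/s): [2.22, 2.22, 2.57, 3.14, 3.14, 3.14].

### API

Orientations are given as [roll, pitch, yaw] about the fixed x, y, z axes, in that order (R = Rz(yaw) Ry(pitch) Rx(roll)).
In Python, from station import ctrl gives the robot as it stands. The module is installed in compiled form; this text tells all that it offers.
- The arm moves only by the tool step_arm, never from a script. Its argument "deltas" is a list of rows, each an object with "dp": the shift along the tool's x, y, z scaled (see below), a list of three; "twist": the turn about the tool's z scaled (see below). In form: [{"dp": [tx, ty, tz], "twist": twist}, ...]. A call has 1 to 12 rows; each row shifts and turns the commanded pose from where the row before left it, along the tool's axes as they then stand; what a row does not reach is not made up. The controller multiplies each number of a shift by 0.04 m and each number of a turn by 4 degrees. A row lasts 1/10 s, in which the tool goes at most 50 mm and 8.59 degrees, less where a joint would pass 70% of its speed; a pose out of reach is approached as far as the arm can. A call with a number of a shift or a turn outside -1 to 1 is refused whole. A call with a gripper value outside its range is refused whole. "gripper" is the opening, from -1 (shut) to 1 (fully open), set as the call begins (left out, the last holds). The fingers move at their own pace and stop on an object; "squeeze" is the grip in N (left out, the last holds). Time passes only in rows, so rows that do not move let the fingers close. It gives the time, the measured TCP pose, the force, the opening and the grip force at its end, in the units of the state.
- ctrl.get_obs(): the state, without advancing time (a new reading comes with each control period).
- ctrl.camera(name): name is "scene" or "top" or "wrist"; returns (picture, depth): 400x640x3 uint8, red, green, blue; 400x640 float32, m along the optical axis (not along the pixel's ray), 0 where there is no reading.
- ctrl.get_calibration(name): a dict with "fx", "fy", "cx", "cy" (pixels), "distortion" ([k1, k2, p1, p2, k3] as OpenCV has them; the pictures are not rectified), "world_to_cam" (4x4, takes a point from world to camera coordinates); the wrist camera has in their place "hand_eye" (4x4, takes a point from camera to tool coordinates, whose origin is the TCP and whose axes are the flange's). Camera axes: x right, y down, z forward; pixel columns grow to the right and rows downward; lengths in m; the calibration is good to about 2 mm. A picture is of the moment at which its call begins: read the wrist's pose just before it. get_calibration takes no time and is no camera call.
- ctrl.hand_in(): hands the job in; it is judged then, once.
Trained networks look in the newest picture that a camera, given by its name, has taken for a name from the list of things; names that differ only in an ending like _2 or _b are one class to them, and where a whole thing is asked for, a point or a joint stands for the part that bears it (a point fixed in the world has none). Each returns a list of dicts, best first, with "conf" (0 to 1); they miss things now and then, are a little off and sometimes report something else, mostly with a low value. They report only what shows in the picture. A call takes as long as a camera call.
- ctrl.spot_in(camera, label): "rect" ([left, top, right, bottom] as shares, 0 to 1, of the picture: columns of its width, rows of its height, round what is visible of it).
- ctrl.cut_out(camera, label): "pixels" (400x640 bool, what is visible of it) and "rect" ([left, top, right, bottom] as shares, 0 to 1, of the picture: columns of its width, rows of its height, round what is visible of it).
The state is a dict: "time_s": time; "qpos": joint angles; "joint_vel": joint speeds; "tau": joint torques, N m; "ee_pos": TCP position; "eef_rot": TCP orientation; "force": force on the tool from outside, world axes, zero at the start; "moment": the same for the moment, N m; "grip_width": finger opening in m; "grip_force": force on a finger pad.
Only numpy, scipy, OpenCV 4.12 (cv2) and the standard library are available. Lean on these libraries where they do the work, as an engineer would, in place of code of your own. Each camera call takes 0.05 s, during which the arm holds its last target. There are 200 camera calls.

### The job

Pack the charged batteries for tomorrow's job: first clear all the plywood offcuts out of the open tool case into the blue scrap bin, then move every battery pack whose charger bay shows a green lamp into the case, and finally swing the lid down and press it fully shut past its clasp. Leave the packs with a red lamp where they are in the charger, and do not disturb the other things on the bench.

Things in the scene. Friction and masses are not known exactly. Their poses are not given: they have to be found in the camera images.
- case: Black tool case, no dividers, fixed on the bench: 185 mm (own x) by 260 mm (own y), walls 68 mm high, 5 mm thick, inner floor 5 mm above the bench. Origin: centre of the underside; own x points from clasp side (near the robot) to hinge side, z up. Three packs fit upright side by side with their 64 mm length along the case's x, at y = -70, 0 and 70 mm.
- case_lid (a joint): Lid angle, rad: 0 fully shut; starts standing open at 1.65 to 1.85. Hinge line along y at the case's own x = 92.5 mm, z = 68 mm; closing turns the free edge over towards the robot and down. Stiff hinge: stays where left, moved by under 3 N at the edge. At about 0.08 a sprung clasp at mid free edge stops it; about 6 to 15 N pressed down there snaps it past the clasp to 0, where it stays.
- lid_edge (a point): Place to press on the lid: mid width, 175 mm from the hinge line, on the outer face (top when shut, then 78 mm above the bench). The lid is a clear 10 mm panel with an orange rim, 260 mm wide, reaching 205 mm from the hinge, with an orange clasp tongue standing 30 mm out of its inner face at the free edge; its inner face passes through the hinge line.
- charger: Grey five-bay charger, fixed: deck 150 mm (own x) by 300 mm (own y), 20 mm high. Origin: centre of the underside; +x points away from the robot, to the lamp side. Bays 1 to 5 have their centres at own x = -20 mm, y = 116, 58, 0, -58, -116 mm, parted by ribs 5 mm thick, 6 mm high; each bay's lamp is at x = 40 mm with the same y.
- scrap_bin: Open blue scrap bin, fixed on the bench, 170 by 170 mm and 80 mm high, walls and floor 5 mm. Origin: centre of its underside, z up.
- pack1: Cordless-tool battery pack, black block with a yellow band, 64 mm (own x) by 44 mm (own y) by 55 mm tall, about 320 g. Origin: centre of its underside, z up. If present (otherwise None) it starts upright in bay 1 of the charger. Charged if the lamp of its own bay is green, flat if it is red. Several packs look alike.
- pack2: Cordless-tool battery pack, black block with a yellow band, 64 mm (own x) by 44 mm (own y) by 55 mm tall, about 320 g. Origin: centre of its underside, z up. If present (otherwise None) it starts upright in bay 2 of the charger. Charged if the lamp of its own bay is green, flat if it is red. Several packs look alike.
- pack3: Cordless-tool battery pack, black block with a yellow band, 64 mm (own x) by 44 mm (own y) by 55 mm tall, about 320 g. Origin: centre of its underside, z up. If present (otherwise None) it starts upright in bay 3 of the charger. Charged if the lamp of its own bay is green, flat if it is red. Several packs look alike.
- pack4: Cordless-tool battery pack, black block with a yellow band, 64 mm (own x) by 44 mm (own y) by 55 mm tall, about 320 g. Origin: centre of its underside, z up. If present (otherwise None) it starts upright in bay 4 of the charger. Charged if the lamp of its own bay is green, flat if it is red. Several packs look alike.
- pack5: Cordless-tool battery pack, black block with a yellow band, 64 mm (own x) by 44 mm (own y) by 55 mm tall, about 320 g. Origin: centre of its underside, z up. If present (otherwise None) it starts upright in bay 5 of the charger. Charged if the lamp of its own bay is green, flat if it is red. Several packs look alike.
- lamp_green1: Round green lamp, 26 mm across, 8 mm high, fixed on the charger's deck at the outer (+x) end of one bay, 60 mm from the bay's centre; origin: centre of its underside. Green: the pack in that bay is charged; red: still flat. Which bay has which lamp changes from start to start.
- lamp_green2: Round green lamp, 26 mm across, 8 mm high, fixed on the charger's deck at the outer (+x) end of one bay, 60 mm from the bay's centre; origin: centre of its underside. Green: the pack in that bay is charged; red: still flat. Which bay has which lamp changes from start to start.
- lamp_green3: Round green lamp, 26 mm across, 8 mm high, fixed on the charger's deck at the outer (+x) end of one bay, 60 mm from the bay's centre; origin: centre of its underside. Green: the pack in that bay is charged; red: still flat. Which bay has which lamp changes from start to start.
- lamp_red1: Round red lamp, 26 mm across, 8 mm high, fixed on the charger's deck at the outer (+x) end of one bay, 60 mm from the bay's centre; origin: centre of its underside. Green: the pack in that bay is charged; red: still flat. Which bay has which lamp changes from start to start.
- lamp_red2: Round red lamp, 26 mm across, 8 mm high, fixed on the charger's deck at the outer (+x) end of one bay, 60 mm from the bay's centre; origin: centre of its underside. Green: the pack in that bay is charged; red: still flat. Which bay has which lamp changes from start to start.
- offcut1: Plywood offcut: slightly bent light wood strip, 125 mm long, 34 wide, 28 thick, about 90 g, starting flat in the case. Origin: under the middle of the strip, on its lower face; own x along it, y across it (grip across y at the middle), z up. Two or three are present (absent: None); may get knocked aside.
- offcut2: Plywood offcut: slightly bent light wood strip, 125 mm long, 34 wide, 28 thick, about 90 g, starting flat in the case. Origin: under the middle of the strip, on its lower face; own x along it, y across it (grip across y at the middle), z up. Two or three are present (absent: None); may get knocked aside.
- offcut3: Plywood offcut: slightly bent light wood strip, 125 mm long, 34 wide, 28 thick, about 90 g, starting flat in the case. Origin: under the middle of the strip, on its lower face; own x along it, y across it (grip across y at the middle), z up. Two or three are present (absent: None); may get knocked aside.
- sanding_block: Cork sanding block with a red sole, 100 by 55 mm, 36 mm high; loose bystander, leave it where it is. Origin: centre of its underside.
- wax_tin: Round yellow wax tin, 76 mm across, 50 mm high; loose bystander, leave it where it is. Origin: centre of its underside.
- tape_measure: Yellow tape measure, 70 by 40 mm, 60 mm high; loose bystander, leave it where it is. Origin: centre of its underside.
- square: Try square with a wooden stock 120 mm long and a flat steel blade; loose bystander, leave it where it is. Origin: centre of its underside.

How it is judged:
By the outcome, as a careful person would: the job done as asked, in the order asked, and still so for the second after the job is handed in, with the robot touching nothing.
Of pack1, pack2, pack3, pack4, pack5 only 4 to 5 are there at a start; the rules pass over those that are not, and their reading is None.
Of offcut1, offcut2, offcut3 only 2 to 3 are there at a start; the rules pass over those that are not, and their reading is None.
At some moment in a run one of offcut1, offcut2, offcut3 may be knocked a few centimetres aside while the robot is not near it.
Once in a run the grip may slacken for a moment while it holds something.
It also fails if it takes over 208 s, if anything falls off the work surface, if the arm or the gripper's body presses on something with over 40 N, if the wrist force passes 120 N, or if a joint passes its speed limit or range.

## Working session

There is one attempt and no reset: what is moved stays moved. The work goes in short steps, Python scripts to look and compute and a tool call to move; the robot and the scene stay as the last step left them, time stands still between calls to the robot, and variables do not carry over. Pictures are saved under pics/ and viewed, at most 14 in all, crops included, and the job is handed in when it is done.

Besides the shell and the picture viewer there is one more tool, called after "Call:" as name(argument=value, ...), one argument or row to a line, values as JSON. step_arm: Moves the arm, as the interface text tells. Its arguments: {"type":"object","properties":{"deltas":{"type":"array"},"gripper":{"type":"number"},"squeeze":{"type":"number"}},"required":["deltas"]}

```bash
mkdir -p pics; cat > h.py <<'E'
import numpy as np,cv2
from station import ctrl
from scipy.spatial.transform import Rotation as R
def cal(n):
    c=ctrl.get_calibration(n);K=np.array([[c['fx'],0,c['cx']],[0,c['fy'],c['cy']],[0,0,1.]])
    return c,K,np.array(c['distortion'],float)
def c2w(n,o=None):
    c=ctrl.get_calibration(n)
    if n!='wrist': return np.linalg.inv(np.array(c['world_to_cam']))
    o=o or ctrl.get_obs();T=np.eye(4);T[:3,:3]=R.from_euler('xyz',o['eef_rot']).as_matrix();T[:3,3]=o['ee_pos']
    return T@np.array(c['hand_eye'])
def shot(n,save=None):
    o=ctrl.get_obs();im,d=ctrl.camera(n)
    if save: cv2.imwrite('pics/'+save,im[:,:,::-1])
    return im,d,c2w(n,o)
def cloud(n,d,T):
    c,K,D=cal(n);v,u=np.mgrid[0:400,0:640]
    p=cv2.undistortPoints(np.stack([u.ravel(),v.ravel()],1).astype(np.float64)[:,None],K,D)[:,0]
    P=np.c_[p,np.ones(len(p))]*d.reshape(-1,1)
    W=(P@T[:3,:3].T+T[:3,3]).reshape(400,640,3);W[d<=0]=np.nan
    return W
def seg(n,label,W,k=3,minc=.3):
    out=[]
    for r in ctrl.cut_out(n,label)[:k]:
        if r['conf']<minc: continue
        p=W[r['pixels']];p=p[~np.isnan(p[:,0])]
        if len(p)<15: continue
        out.append((r,p))
    return out
def topbox(p,band=.012):
    zt=np.percentile(p[:,2],95);q=p[p[:,2]>zt-band]
    (c,s,a)=cv2.minAreaRect((q[:,:2]*1000).astype(np.float32))
    return np.round(c,1),np.round(s,1),round(a,1),round(zt*1000,1)
E
cat > a.py <<'E'
from h import *
for n in('top','scene'):
    im,d,T=shot(n,n+'0.png');W=cloud(n,d,T);np.save(n+'W.npy',W);np.save(n+'T.npy',T)
    print(n,T[:3,3])
    for l in ['case','case_lid','charger','scrap_bin','pack1','lamp_green1','lamp_red1','offcut1','sanding_block','wax_tin','tape_measure','square']:
        for r,p in seg(n,l,W,6): print(l,round(r['conf'],2),np.round(np.array(r['rect'])*[640,400,640,400]).astype(int),*topbox(p))
print(ctrl.get_obs())
E
python3 a.py
```

```text
top [0.37881251 0.03208876 1.05663749]
case 0.57 [303 109 441 246] [ 659.3 -106.5] [259.2  44. ] 79.6 267.7
case_lid 0.66 [316 105 444 173] [ 659.4 -106.2] [258.7  44. ] 79.6 270.3
case_lid 0.52 [229 186 260 213] [536.4 212. ] [64.6 44.5] 26.4 78.8
charger 0.88 [147 168 268 263] [500.7 322.8] [151.7 300.4] 27.0 26.1
scrap_bin 0.71 [443 204 521 275] [ 439.2 -407.8] [175.4 171.5] 88.6 80.6
pack1 0.71 [153 222 182 256] [429.7 416.9] [64.7 45.4] 27.6 78.9
pack1 0.69 [213 191 241 221] [508.7 262.2] [64.7 45.2] 28.0 79.0
pack1 0.61 [191 205 221 231] [484.3 314.1] [62.8 44.1] 30.3 79.0
pack1 0.6 [230 187 260 213] [536.4 212. ] [64.6 44.5] 26.4 78.7
pack1 0.39 [263 127 289 153] [713.4 137.2] [67.6 66.8] 89.0 53.9
lamp_green1 0.53 [234 181 242 186] [588.  237.3] [22.  20.9] 45.9 31.6
lamp_red1 0.62 [213 187 224 196] [560.2 289. ] [19.8 19.8] 2.8 31.7
lamp_red1 0.46 [174 206 187 217] [509.7 393.1] [22.3 26.7] 0.2 32.0
offcut1 0.93 [322 175 344 220] [546.9 -18.1] [ 40.7 129.7] 77.8 37.3
offcut1 0.71 [346 180 370 233] [528.7 -82.5] [ 42.8 130.1] 74.0 37.1
sanding_block 0.81 [274 237 311 276] [39
[... 1771 characters left out ...]
0.8 294.9] [137.9 121.3] 32.9 19.9
{'time_s': 1.3, 'qpos': array([ 1.18042532e+00,  2.99871648e-01,  1.52096623e+00, -9.50143748e-06,
        1.32067906e+00, -6.66004327e-02]), 'joint_vel': array([-0.00103102, -0.00086087,  0.00112946, -0.00119666,  0.00084667,
       -0.00119911]), 'tau': array([-2.17301972e-04, -5.31660283e+01, -3.52919734e+01,  7.08453613e-02,
        2.12570460e-02, -6.29269812e-05]), 'ee_pos': array([0.17498822, 0.52143119, 0.20547544]), 'eef_rot': array([3.14151772e+00, 1.42246743e-05, 2.81782443e+00]), 'force': array([ 0.88614417, -0.28904932, -0.29742623]), 'moment': array([ 0.00625714,  0.0005249 , -0.00948959]), 'grip_force': 0.0, 'grip_width': 0.09381505898670454}
```

```bash
python3 -c "
import cv2
im=cv2.imread('pics/top0.png')[70:290,140:540];cv2.imwrite('pics/top0c.png',cv2.resize(im,(800,440),interpolation=cv2.INTER_CUBIC))
im=cv2.imread('pics/scene0.png')[90:310,170:520];cv2.imwrite('pics/scene0c.png',cv2.resize(im,(800,503),interpolation=cv2.INTER_CUBIC))"
```

```text
(no output)
```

View pics/top0c.png

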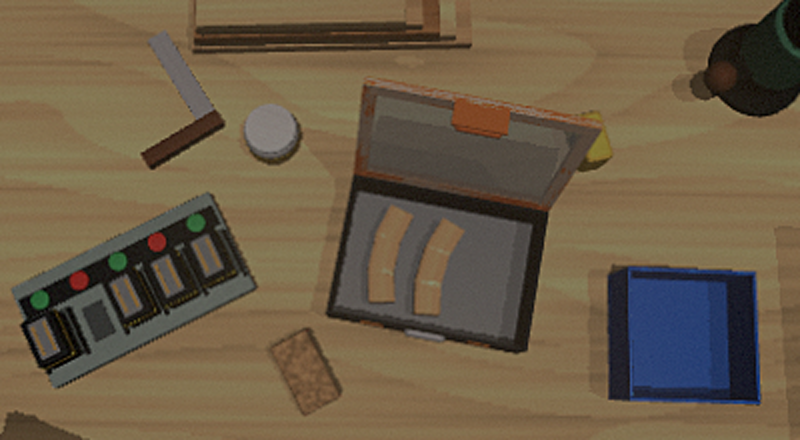

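View pics/scene0c.png

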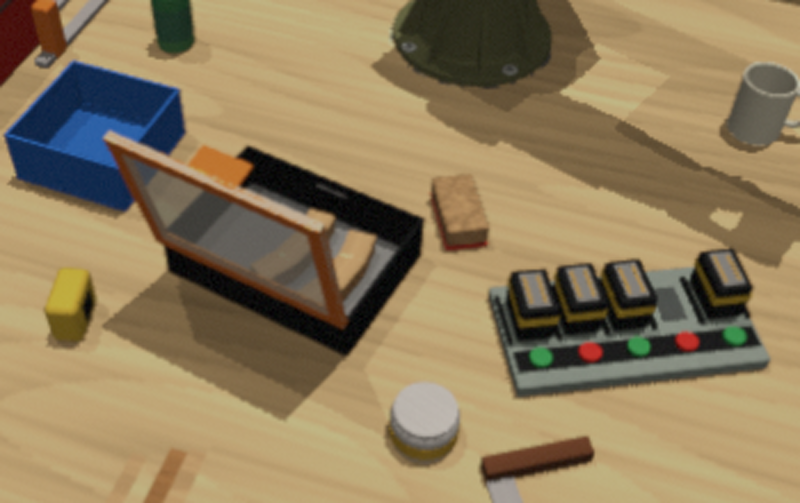

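Top view: two offcuts in the case. Green lamps at bays 1, 3 and 5, all occupied. Red at bay 2 (empty) and bay 4 (holds a pack). Now the case pose and move planning.

```bash
cat > b.py <<'E'
from h import *
for n in('top','scene'):
    W=np.load(n+'W.npy');P=W.reshape(-1,3);P=P[~np.isnan(P[:,0])]
    t=P[(abs(P[:,0]-.5)<.25)&(abs(P[:,1])<.3)&(P[:,2]<.015)];print(n,'table z',np.median(t[:,2])*1000)
    q=P[(P[:,0]>.4)&(P[:,0]<.72)&(P[:,1]>-.3)&(P[:,1]<.12)&(P[:,2]>.060)&(P[:,2]<.078)]
    c,s,a=cv2.minAreaRect((q[:,:2]*1000).astype(np.float32));print('case rim',c,s,a,len(q))
    ca,sa=np.cos(-.18),np.sin(-.18)
    # lid plane
    l=P[(P[:,0]>.55)&(P[:,0]<.8)&(P[:,1]>-.28)&(P[:,1]<.07)&(P[:,2]>.09)&(P[:,2]<.28)]
    m=l.mean(0);u,sv,vt=np.linalg.svd(l-m,full_matrices=False);print('lid n',vt[2],m,sv)
    b=P[(P[:,0]>.3)&(P[:,0]<.6)&(P[:,1]<-.31)&(P[:,1]>-.52)&(P[:,2]>.07)&(P[:,2]<.085)]
    print('bin',cv2.minAreaRect((b[:,:2]*1000).astype(np.float32)))
E
python3 b.py
cat > goto.py <<'E'
# usage: goto.py x y z yawdeg : prints remaining move in step units (total), tool frame at current yaw
import sys
from h import *
def plan(x,y,z,yaw):
    o=ctrl.get_obs();p=np.array(o['ee_pos']);Rm=R.from_euler('xyz',o['eef_rot']).as_matrix()
    d=Rm.T@(np.array([x,y,z])-p)/.04
    cy=np.degrees(np.arctan2(Rm[1,0],Rm[0,0]));dy=(yaw-cy+180)%360-180
    print('t',round(o['time_s'],1),'pos',np.round(p*1000),'yaw',round(cy,1),'units dp',np.round(d,2),'twist',round(-dy/4,2),'w',round(o['grip_width']*1000,1),'gf',round(o['grip_force'],1),'F',np.round(o['force'],1),'q',np.round(o['qpos'],2))
if __name__=='__main__': plan(*map(float,sys.argv[1:5]))
E
python3 goto.py .546 -.018 .2 168
```

```text
top table z 1.7140277726268582
case rim (579.524658203125, -119.71864318847656) (315.4192199707031, 305.0520324707031) 79.51276397705078 1041
lid n [-0.9608258   0.17706383  0.21321863] [ 0.65202265 -0.10566012  0.1979745 ] [5.41896215 4.15064888 0.41652853]
bin ((439.22003173828125, -407.777587890625), (175.3720703125, 171.52194213867188), 88.58963775634766)
scene table z -0.9939192463499502
case rim (590.8806762695312, -121.93692016601562) (314.2058410644531, 313.2947082519531) 79.37135314941406 603
lid n [ 0.96695256 -0.18466073 -0.17579297] [ 0.66441491 -0.09978839  0.19931738] [4.47428952 3.41455946 0.37755563]
bin ((441.80535888671875, -405.80694580078125), (174.6828155517578, 176.47496032714844), 88.2135238647461)
t 1.3 pos [175. 521. 205.] yaw 161.4 units dp [-13.08  -9.83   0.14] twist -1.64 w 93.8 gf 0.0 F [ 0.9 -0.3 -0.3] q [ 1.18  0.3   1.52 -0.    1.32 -0.07]
```

```bash
cat > c.py <<'E'
from h import *
th=np.radians(-10.5);X=np.array([np.cos(th),np.sin(th)]);Y=np.array([-np.sin(th),np.cos(th)])
for n in('top','scene'):
    P=np.load(n+'W.npy').reshape(-1,3);P=P[~np.isnan(P[:,0])]
    d=P[:,:2]-[.541,-.081];a=np.c_[d@X,d@Y,P[:,2]]*1000
    k=(abs(a[:,0])<140)&(abs(a[:,1])<170)
    a=a[k]
    r=a[(a[:,2]>62)&(a[:,2]<76)]
    print(n)
    m=r[abs(r[:,1])<90];print(' x hist',np.histogram(m[:,0],bins=np.arange(-130,130,5))[0])
    m=r[abs(r[:,0])<70];print(' y hist',np.histogram(m[:,1],bins=np.arange(-160,160,5))[0])
    l=a[(a[:,2]>100)&(a[:,2]<250)];print(' lid y ext',np.percentile(l[:,1],[.5,99.5]))
E
python3 c.py
```

```text
top
 x hist [  0   0   0   0   1  52 109   4   0   0   0   0   0   0   0   0   0   0
   0   0   0   0   0   0   0   0   0   0   0   0   0   0   0   0   0   0
   0   0   0   0   0  68 152  53   0   0   0   0   0   0   0]
 y hist [ 0  0  0  0  0 84 50  0  0  0  0  0  0  0  0  0  0  0  0  0  0  0  0  0
  0  0  0  0  0  0  0  0  0  0  0  0  0  0  0  0  0  0  0  0  0  0  0  0
  0  0  0  0  0  0  0  0 73 32  0  0  0  0  0]
 lid y ext [-133.72926654  125.22388459]
scene
 x hist [ 0  0  0  0  0  0 47 96  4  0  0  0  0  0  0  0  0  0  0  0  0  0  0  0
  0  0  0  0  0  0  0  0  0  0  0  0  0  0  0  0  0  0  0  0  0 82 18  0
  0  0  0]
 y hist [ 0  0  0  0  0  1  0  0  0  0  0  0  0  0  0  0  0  0  0  0  0  0  0  0
  0  0  0  0  0  0  0  0  0  0  0  0  0  0  0  0  0  0  0  0  0  0  0  0
  0  0  0  0  0  0  0  7 80 14  0  0  0  0  0]
 lid y ext [-132.42634211  125.34886597]
```

Call:
step_arm(
  deltas=[
    {"dp":[-1,-0.75,0]},
    {"dp":[-1,-0.75,0]},
    {"dp":[-1,-0.75,0]},
    {"dp":[-1,-0.75,0]},
    {"dp":[-1,-0.75,0]},
    {"dp":[-1,-0.75,0]},
    {"dp":[-1,-0.75,0]},
    {"dp":[-1,-0.75,0]},
  ],
  gripper=0.2,
)

```text
invalid input at $.deltas[0]: expected keys dp, twist
```

Call:
step_arm(
  deltas=[
    {"dp":[-1,-0.75,0],"twist":0},
    {"dp":[-1,-0.75,0],"twist":0},
    {"dp":[-1,-0.75,0],"twist":0},
    {"dp":[-1,-0.75,0],"twist":0},
    {"dp":[-1,-0.75,0],"twist":0},
    {"dp":[-1,-0.75,0],"twist":0},
    {"dp":[-1,-0.75,0],"twist":0},
    {"dp":[-1,-0.75,0],"twist":0},
    {"dp":[-1,-0.75,0],"twist":0},
    {"dp":[-1,-0.75,0],"twist":0},
    {"dp":[-1,-0.75,0],"twist":0},
    {"dp":[-0.5,-0.5,0],"twist":0},
  ],
  gripper=0.2,
)

```text
time_s: 2.5
ee_pos: [0.5011, 0.0404, 0.2053]
eef_rot: [-3.141, 0.0, 2.816]
force: [-0.1, 0.2, -0.7]
grip_width: 0.0563
grip_force: 0.0
```

```bash
cat > off.py <<'E'
from h import *
import sys
n=sys.argv[1];name=sys.argv[2] if len(sys.argv)>2 else None
im,d,T=shot(n,name);W=cloud(n,d,T)
for r,p in seg(n,'offcut1',W,4):
    c,s,a,z=topbox(p,.02)
    q=p[p[:,2]>z/1000-.02][:,:2]*1000
    m=q.mean(0);u,sv,vt=np.linalg.svd(q-m,full_matrices=False);ax=vt[0];ax=ax*np.sign(ax[0])
    b=(q-np.array(c))@np.array([-ax[1],ax[0]]);t=(q-np.array(c))@ax
    mid=b[abs(t)<12]; off=(np.percentile(mid,3)+np.percentile(mid,97))/2
    print(round(r['conf'],2),len(q),'box',c,s,z,'axis deg',round(np.degrees(np.arctan2(ax[1],ax[0])),1),'mid',np.round(np.array(c)+off*np.array([-ax[1],ax[0]]),1),'off',round(off,1))
E
python3 off.py wrist w1.png; python3 goto.py .548 -.018 .2 168
```

```text
0.93 3949 box [547.2 -19.3] [ 43.4 134.7] 33.3 axis deg -12.7 mid [548.3 -14.5] off 5.0
0.81 2795 box [498.  -73.2] [ 65.3 150.3] 33.2 axis deg -21.5 mid [498.8 -71.3] off 2.1
t 2.6 pos [501.  40. 205.] yaw 161.2 units dp [-1.59 -1.    0.13] twist -1.69 w 56.9 gf 0.0 F [-0.4  0.2  0.2] q [ 0.01  0.19  1.65 -0.    1.29 -1.24]
```

View pics/w1.png

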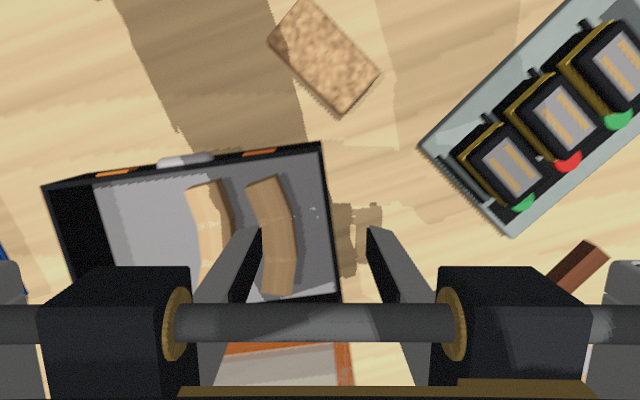

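The wrist view shows both offcuts, the near one at about (270,235) px, with the neighbour clear of the fingers. I'm descending on offcut A.

Call:
step_arm(
  deltas=[
    {"dp":[-0.8,-0.48,0],"twist":0},
    {"dp":[-0.76,-0.47,0],"twist":0},
    {"dp":[0,0,0.5],"twist":-0.8},
    {"dp":[0,0,1],"twist":-0.75},
    {"dp":[0,0,1],"twist":0},
    {"dp":[0,0,1],"twist":0},
    {"dp":[0,0,0.7],"twist":0},
    {"dp":[0,0,0.4],"twist":0},
    {"dp":[0,0,0.28],"twist":0},
    {"dp":[0,0,0],"twist":0},
  ],
)

```text
time_s: 3.6
ee_pos: [0.5462, -0.0121, 0.0093]
eef_rot: [-3.141, -0.002, 2.926]
force: [-0.0, 0.2, 0.8]
grip_width: 0.0565
grip_force: 0.0
```

Call:
step_arm(
  deltas=[
    {"dp":[0,0,0],"twist":0},
    {"dp":[0,0,0],"twist":0},
    {"dp":[0,0,0],"twist":0},
    {"dp":[0,0,0],"twist":0},
    {"dp":[0,0,0],"twist":0},
    {"dp":[0,0,0],"twist":0},
  ],
  gripper=-1,
  squeeze=30,
)

```text
time_s: 4.2
ee_pos: [0.5472, -0.0127, 0.0111]
eef_rot: [3.141, 0.001, 2.926]
force: [-0.8, -0.2, 6.7]
grip_width: 0.0337
grip_force: 30.0
```

Call:
step_arm(
  deltas=[
    {"dp":[0,0,-0.5],"twist":0},
    {"dp":[0,0,-0.8],"twist":0},
    {"dp":[0,0,-1],"twist":0},
    {"dp":[0,0,-1],"twist":0},
    {"dp":[0,0,-1],"twist":0},
    {"dp":[0,0,0],"twist":0},
  ],
)

```text
time_s: 4.8
ee_pos: [0.5487, -0.0128, 0.1878]
eef_rot: [3.14, 0.009, 2.926]
force: [0.1, 0.0, -1.4]
grip_width: 0.0334
grip_force: 30.0
```

```bash
python3 goto.py .440 -.370 .18 178
```

```text
t 4.8 pos [549. -13. 188.] yaw 167.6 units dp [ 0.75 -9.3   0.18] twist -2.59 w 33.4 gf 30.0 F [ 0.1  0.  -1.4] q [-0.09  0.31  1.55  0.    1.27 -1.45]
```

Call:
step_arm(
  deltas=[
    {"dp":[0.05,-0.6,0],"twist":0},
    {"dp":[0.08,-0.97,0],"twist":0},
    {"dp":[0.08,-0.97,0],"twist":0},
    {"dp":[0.08,-0.97,0],"twist":0},
    {"dp":[0.08,-0.97,0],"twist":0},
    {"dp":[0.08,-0.97,0],"twist":0},
    {"dp":[0.08,-0.97,0],"twist":0},
    {"dp":[0.08,-0.97,0],"twist":0},
    {"dp":[0.08,-0.97,0],"twist":0},
    {"dp":[0.06,-0.94,0],"twist":0},
    {"dp":[0,0,0.3],"twist":-1},
    {"dp":[0,0,0.3],"twist":-1},
  ],
)

```text
time_s: 6.0
ee_pos: [0.4371, -0.3705, 0.157]
eef_rot: [3.141, -0.001, 3.066]
force: [-0.1, -0.0, -1.6]
grip_width: 0.0338
grip_force: 30.0
```

```bash
python3 goto.py .440 -.370 .035 178
```

```text
t 6.0 pos [ 437. -370.  157.] yaw 175.7 units dp [-0.07  0.02  3.05] twist -0.58 w 33.8 gf 30.0 F [-0.1 -0.  -1.6] q [-0.77  0.39  1.51  0.    1.24 -2.26]
```

Call:
step_arm(
  deltas=[
    {"dp":[0,0,0.7],"twist":0},
    {"dp":[0,0,1],"twist":0},
    {"dp":[0,0,0.8],"twist":0},
    {"dp":[0,0,0.5],"twist":0},
    {"dp":[0,0,0],"twist":0},
    {"dp":[0,0,0],"twist":0},
  ],
)

```text
time_s: 6.6
ee_pos: [0.4379, -0.3696, 0.0385]
eef_rot: [3.141, -0.0, 3.066]
force: [-0.3, 0.4, -0.7]
grip_width: 0.0335
grip_force: 30.0
```

Call:
step_arm(
  deltas=[
    {"dp":[0,0,0],"twist":0},
    {"dp":[0,0,0],"twist":0},
    {"dp":[0,0,0],"twist":0},
    {"dp":[0,0,0],"twist":0},
    {"dp":[0,0,-0.6],"twist":0},
    {"dp":[0,0,-1],"twist":0},
    {"dp":[0,0,-1],"twist":0},
    {"dp":[0,0,-1],"twist":0},
    {"dp":[0,0,-0.5],"twist":0},
  ],
  gripper=0.2,
)

```text
time_s: 7.5
ee_pos: [0.4385, -0.3701, 0.2063]
eef_rot: [-3.139, 0.004, 3.066]
force: [0.1, -0.1, 0.4]
grip_width: 0.0565
grip_force: 0.0
```

Call:
step_arm(
  deltas=[
    {"dp":[0,0.8,0],"twist":0},
    {"dp":[0,1,0],"twist":0},
    {"dp":[0,1,0],"twist":0},
    {"dp":[0,1,0],"twist":0},
    {"dp":[-1,1,0],"twist":0},
    {"dp":[-1,1,0],"twist":0},
    {"dp":[-0.6,1,0],"twist":0},
    {"dp":[0,0.8,0],"twist":1},
    {"dp":[0,0,0],"twist":1},
    {"dp":[0,0,0],"twist":0},
  ],
)

```text
time_s: 8.5
ee_pos: [0.5548, -0.0821, 0.2023]
eef_rot: [-3.142, 0.0, 2.926]
force: [0.0, 0.2, -0.5]
grip_width: 0.0564
grip_force: 0.0
```

```bash
python3 off.py wrist; python3 off.py top; python3 goto.py .530 -.080 .2 164
```

```text
0.88 4399 box [530.2 -84. ] [ 43.  133.2] 33.4 axis deg -16.9 mid [531.4 -80. ] off 4.1
0.58 783 box [ 478.3 -356.5] [63.7 59.8] 33.5 axis deg -17.9 mid [ 473.1 -372.5] off -16.8
0.83 758 box [ 441.9 -360.2] [ 73.1 135.3] 37.0 axis deg -4.8 mid [ 441.1 -369.6] off -9.5
0.45 167 box [ 706.9 -295.9] [71.3 33.8] 63.3 axis deg 2.2 mid [ 707.3 -306.1] off -10.2
t 8.7 pos [555. -84. 202.] yaw 167.7 units dp [ 0.62 -0.04  0.06] twist 0.92 w 56.3 gf 0.0 F [-0.2 -0.3  0.1] q [-0.21  0.33  1.49 -0.    1.32 -1.57]
```

Call:
step_arm(
  deltas=[
    {"dp":[0.6,-0.04,0],"twist":0},
    {"dp":[0,0,0],"twist":0.6},
    {"dp":[0,0,0.5],"twist":0.55},
    {"dp":[0,0,1],"twist":0},
    {"dp":[0,0,1],"twist":0},
    {"dp":[0,0,1],"twist":0},
    {"dp":[0,0,0.7],"twist":0},
    {"dp":[0,0,0.4],"twist":0},
    {"dp":[0,0,0.22],"twist":0},
    {"dp":[0,0,0],"twist":0},
  ],
)

```text
time_s: 9.7
ee_pos: [0.5305, -0.0797, 0.0088]
eef_rot: [-3.141, -0.001, 2.846]
force: [0.4, -0.6, -0.3]
grip_width: 0.0568
grip_force: 0.0
```

Call:
step_arm(
  deltas=[
    {"dp":[0,0,0],"twist":0},
    {"dp":[0,0,0],"twist":0},
    {"dp":[0,0,0],"twist":0},
    {"dp":[0,0,0],"twist":0},
    {"dp":[0,0,0],"twist":0},
    {"dp":[0,0,0],"twist":0},
  ],
  gripper=-1,
  squeeze=30,
)

```text
time_s: 10.3
ee_pos: [0.5313, -0.0795, 0.0102]
eef_rot: [3.142, 0.001, 2.846]
force: [-1.9, 0.8, 7.0]
grip_width: 0.0334
grip_force: 30.0
```

Call:
step_arm(
  deltas=[
    {"dp":[0,0,-0.5],"twist":0},
    {"dp":[0,0,-0.8],"twist":0},
    {"dp":[0,0,-1],"twist":0},
    {"dp":[0,0,-1],"twist":0},
    {"dp":[0,0,-1],"twist":0},
    {"dp":[0,0,0],"twist":0},
  ],
)

```text
time_s: 10.9
ee_pos: [0.5328, -0.0797, 0.1869]
eef_rot: [3.141, 0.009, 2.846]
force: [0.5, 1.1, -1.1]
grip_width: 0.0337
grip_force: 30.0
```

```bash
python3 goto.py .440 -.445 .18 175
```

```text
t 10.9 pos [533. -80. 187.] yaw 163.1 units dp [-0.44 -9.41  0.17] twist -2.99 w 33.7 gf 30.0 F [ 0.5  1.1 -1.1] q [-0.22  0.29  1.58 -0.    1.26 -1.49]
```

Call:
step_arm(
  deltas=[
    {"dp":[-0.03,-0.6,0],"twist":0},
    {"dp":[-0.05,-0.97,0],"twist":0},
    {"dp":[-0.05,-0.97,0],"twist":0},
    {"dp":[-0.05,-0.97,0],"twist":0},
    {"dp":[-0.05,-0.97,0],"twist":0},
    {"dp":[-0.05,-0.97,0],"twist":0},
    {"dp":[-0.05,-0.97,0],"twist":0},
    {"dp":[-0.05,-0.97,0],"twist":0},
    {"dp":[-0.05,-0.97,0],"twist":0},
    {"dp":[-0.03,-1,0],"twist":0},
    {"dp":[0,0,0.3],"twist":-1},
    {"dp":[0,0,0.3],"twist":-1},
  ],
)

```text
time_s: 12.1
ee_pos: [0.4385, -0.4437, 0.1559]
eef_rot: [3.141, -0.001, 2.986]
force: [0.3, -0.3, -1.2]
grip_width: 0.0339
grip_force: 30.0
```

Call:
step_arm(
  deltas=[
    {"dp":[0,0,0],"twist":-1},
    {"dp":[0,0,0.7],"twist":0},
    {"dp":[0,0,0.8],"twist":0},
    {"dp":[0,0,0.8],"twist":0},
    {"dp":[0,0,0.4],"twist":0},
    {"dp":[0,0,0],"twist":0},
    {"dp":[0,0,0],"twist":0},
  ],
)

```text
time_s: 12.8
ee_pos: [0.4397, -0.4432, 0.0504]
eef_rot: [-3.141, 0.001, 3.055]
force: [-0.2, -0.5, -0.6]
grip_width: 0.0336
grip_force: 30.0
```

Call:
step_arm(
  deltas=[
    {"dp":[0,0,0],"twist":0},
    {"dp":[0,0,0],"twist":0},
    {"dp":[0,0,0],"twist":0},
    {"dp":[0,0,0],"twist":0},
    {"dp":[0,0,-0.6],"twist":0},
    {"dp":[0,0,-1],"twist":0},
    {"dp":[0,0,-1],"twist":0},
    {"dp":[0,0,-1],"twist":0},
    {"dp":[0,0,-0.5],"twist":0},
  ],
  gripper=0.0,
)

```text
time_s: 13.7
ee_pos: [0.4399, -0.4434, 0.2177]
eef_rot: [-3.138, 0.004, 3.055]
force: [-0.2, 1.0, 0.1]
grip_width: 0.0468
grip_force: 0.0
```

```bash
python3 goto.py .484 .314 .2 117; python3 off.py top top2.png; python3 -c "
import cv2
im=cv2.imread('pics/top2.png')[70:290,140:540];cv2.imwrite('pics/top2c.png',cv2.resize(im,(800,440),interpolation=cv2.INTER_CUBIC))"
```

```text
t 13.7 pos [ 440. -443.  218.] yaw 175.0 units dp [ 0.54 18.96  0.38] twist 14.51 w 46.8 gf 0.0 F [-0.2  1.   0.1] q [-0.85  0.46  1.28  0.    1.4  -2.33]
0.84 716 box [ 440.1 -445.5] [ 42.4 134.5] 36.9 axis deg -5.8 mid [ 440.5 -441.3] off 4.2
0.78 735 box [ 440.3 -373.5] [ 43.9 135. ] 37.3 axis deg -5.3 mid [ 440.6 -370.7] off 2.8
0.73 451 box [509.1 261.6] [65.2 43.9] 78.9 axis deg 27.8 mid [509.3 261.1] off -0.5
```

View pics/top2c.png

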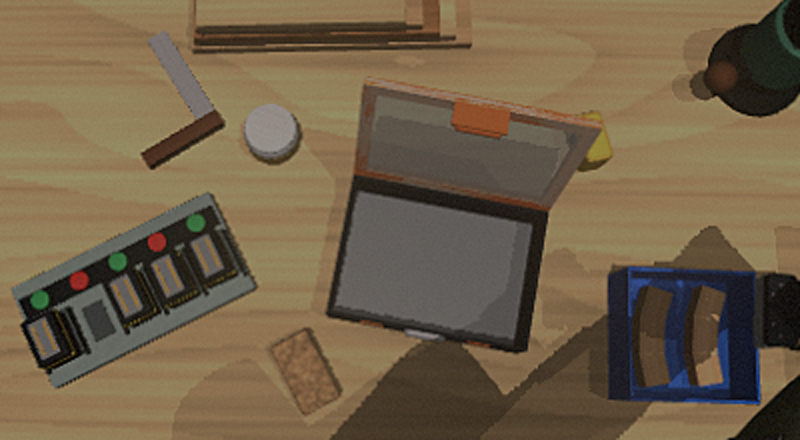

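Call:
step_arm(
  deltas=[
    {"dp":[0,0.7,0],"twist":0},
    {"dp":[0,1,0],"twist":0},
    {"dp":[0,1,0],"twist":0},
    {"dp":[0,1,0],"twist":0},
    {"dp":[0,1,0],"twist":0},
    {"dp":[0,1,0],"twist":0},
    {"dp":[0,1,0],"twist":0},
    {"dp":[0,1,0],"twist":0},
    {"dp":[0,1,0],"twist":0},
    {"dp":[0,1,0],"twist":0},
    {"dp":[0,1,0],"twist":0},
    {"dp":[0,1,0],"twist":0},
  ],
  gripper=1,
)

```text
time_s: 15.0
ee_pos: [0.4792, 0.025, 0.2123]
eef_rot: [-3.142, -0.001, 3.055]
force: [0.9, -1.5, -0.5]
grip_width: 0.0938
grip_force: 0.0
```

Call:
step_arm(
  deltas=[
    {"dp":[-0.2,0.95,0],"twist":0},
    {"dp":[-0.2,0.95,0],"twist":0},
    {"dp":[-0.2,0.95,0],"twist":0},
    {"dp":[-0.2,0.95,0],"twist":0},
    {"dp":[-0.2,0.95,0],"twist":0},
    {"dp":[0,0,0],"twist":1},
    {"dp":[0,0,0],"twist":1},
    {"dp":[0,0,0],"twist":1},
    {"dp":[0,0,0],"twist":1},
    {"dp":[0,0,0],"twist":1},
    {"dp":[0,0,0],"twist":1},
    {"dp":[0,0,0],"twist":1},
  ],
)

```text
time_s: 16.2
ee_pos: [0.5356, 0.2091, 0.2119]
eef_rot: [-3.14, -0.001, 2.564]
force: [-0.1, -1.0, 0.4]
grip_width: 0.094
grip_force: 0.0
```

Call:
step_arm(
  deltas=[
    {"dp":[0,0,0],"twist":1},
    {"dp":[0,0,0],"twist":1},
    {"dp":[0,0,0],"twist":1},
    {"dp":[0,0,0],"twist":1},
    {"dp":[0,0,0],"twist":1},
    {"dp":[0,0,0],"twist":1},
    {"dp":[0,0,0],"twist":1},
    {"dp":[0,0,0],"twist":0.5},
    {"dp":[0,0,0],"twist":0},
  ],
)

```text
time_s: 17.1
ee_pos: [0.5356, 0.2091, 0.2121]
eef_rot: [-3.14, -0.0, 2.042]
force: [-0.2, -0.3, 0.3]
grip_width: 0.094
grip_force: 0.0
```

```bash
cat > pk.py <<'E'
from h import *
import sys
for n in sys.argv[1:]:
    im,d,T=shot(n,'pk.png');W=cloud(n,d,T)
    for r,p in seg(n,'pack1',W,6): print(n,round(r['conf'],2),len(p),*topbox(p,.01))
E
python3 pk.py wrist; python3 goto.py .538 .212 .045 117
```

```text
wrist 0.95 3556 [537.1 214.2] [63.9 43.5] 26.5 75.7
wrist 0.87 3587 [509.9 263.2] [64.  43.5] 27.0 75.8
wrist 0.6 4492 [484.5 315.2] [63.8 44.4] 28.6 75.9
t 17.2 pos [536. 209. 213.] yaw 117.1 units dp [0.04 0.09 4.19] twist 0.03 w 93.6 gf 0.0 F [ 0.2 -0.7  0.2] q [ 0.31  0.35  1.44 -0.    1.36 -0.16]
```

View pics/pk.png

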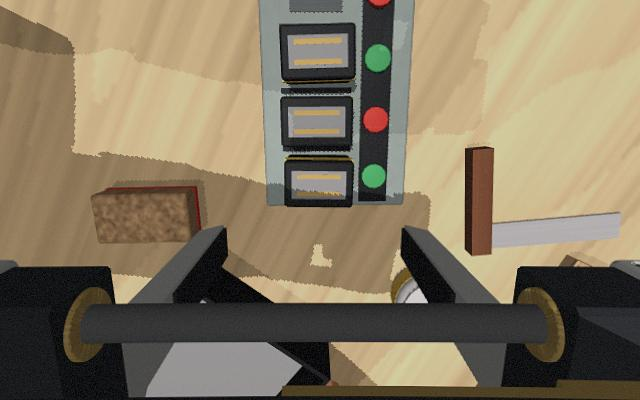

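The wrist view shows pack 5 centred under the fingers at about (320,185) px, next to a green lamp. Descending.

Call:
step_arm(
  deltas=[
    {"dp":[0.1,0.09,0.4],"twist":0},
    {"dp":[0,0,1],"twist":0},
    {"dp":[0,0,1],"twist":0},
    {"dp":[0,0,0.9],"twist":0},
    {"dp":[0,0,0.6],"twist":0},
    {"dp":[0,0,0.3],"twist":0},
    {"dp":[0,0,0],"twist":0},
    {"dp":[0,0,0],"twist":0},
  ],
)

```text
time_s: 18.0
ee_pos: [0.5379, 0.2146, 0.0465]
eef_rot: [3.14, 0.0, 2.043]
force: [0.8, -0.3, 0.5]
grip_width: 0.0937
grip_force: 0.0
```

Call:
step_arm(
  deltas=[
    {"dp":[0,0,0],"twist":0},
    {"dp":[0,0,0],"twist":0},
    {"dp":[0,0,0],"twist":0},
    {"dp":[0,0,0],"twist":0},
    {"dp":[0,0,0],"twist":0},
    {"dp":[0,0,0],"twist":0},
  ],
  gripper=-1,
  squeeze=45,
)

```text
time_s: 18.6
ee_pos: [0.5376, 0.2145, 0.0458]
eef_rot: [3.141, 0.0, 2.043]
force: [-1.7, 0.3, 4.9]
grip_width: 0.0638
grip_force: 45.0
```

Call:
step_arm(
  deltas=[
    {"dp":[0,0,-0.4],"twist":0},
    {"dp":[0,0,-0.7],"twist":0},
    {"dp":[0,0,-1],"twist":0},
    {"dp":[0,0,-1],"twist":0},
    {"dp":[0,0,-1],"twist":0},
    {"dp":[0,0,0],"twist":0},
  ],
)

```text
time_s: 19.2
ee_pos: [0.5389, 0.2149, 0.2147]
eef_rot: [3.134, 0.001, 2.043]
force: [0.3, -0.5, -4.5]
grip_width: 0.0637
grip_force: 45.0
```

```bash
cat > tgt.py <<'E'
import sys,numpy as np
from goto import plan
x,y,z=map(float,sys.argv[1:4]);t=np.radians(-10.5)
plan(.5334+x*np.cos(t)-y*np.sin(t),-.0836+x*np.sin(t)+y*np.cos(t),z,79.5)
E
python3 tgt.py -.008 -.07 .2
```

```text
t 19.2 pos [539. 215. 215.] yaw 117.0 units dp [-7.85 -4.75  0.34] twist 9.39 w 63.7 gf 45.0 F [ 0.3 -0.5 -4.5] q [ 0.32  0.36  1.43  0.    1.35 -0.16]
```

Call:
step_arm(
  deltas=[
    {"dp":[0,0,0],"twist":0.5},
    {"dp":[0,0,0],"twist":1},
    {"dp":[0,0,0],"twist":1},
    {"dp":[0,0,0],"twist":1},
    {"dp":[0,0,0],"twist":1},
    {"dp":[0,0,0],"twist":1},
    {"dp":[0,0,0],"twist":1},
    {"dp":[0,0,0],"twist":1},
    {"dp":[0,0,0],"twist":1},
    {"dp":[0,0,0],"twist":0.9},
  ],
)

```text
time_s: 20.2
ee_pos: [0.5369, 0.2143, 0.2076]
eef_rot: [-3.139, 0.001, 1.384]
force: [0.0, -0.0, -3.3]
grip_width: 0.0637
grip_force: 45.0
```

Call:
step_arm(
  deltas=[
    {"dp":[-0.5,0,0],"twist":0},
    {"dp":[-0.8,0.1,0],"twist":0},
    {"dp":[-0.9,0.1,0],"twist":0},
    {"dp":[-0.9,0.1,0],"twist":0},
    {"dp":[-0.9,0.1,0],"twist":0},
    {"dp":[-0.9,0.1,0],"twist":0},
    {"dp":[-0.9,0.1,0],"twist":0},
    {"dp":[-0.9,0.1,0],"twist":0},
    {"dp":[-0.9,0.1,0],"twist":0},
    {"dp":[-0.9,0.1,0],"twist":0},
    {"dp":[-0.6,0.2,0],"twist":0},
    {"dp":[0,0,0],"twist":0},
  ],
)

```text
time_s: 21.4
ee_pos: [0.5134, -0.154, 0.2077]
eef_rot: [-3.139, 0.0, 1.384]
force: [0.2, 1.0, -3.1]
grip_width: 0.0639
grip_force: 45.0
```

```bash
python3 tgt.py -.008 -.07 .035
```

```text
t 21.4 pos [ 513. -154.  208.] yaw 79.3 units dp [ 0.07 -0.02  4.32] twist -0.06 w 63.9 gf 45.0 F [ 0.2  1.  -3.1] q [-0.36  0.27  1.56 -0.    1.32 -0.17]
```

Call:
step_arm(
  deltas=[
    {"dp":[0.07,0,0.5],"twist":0},
    {"dp":[0,0,1],"twist":0},
    {"dp":[0,0,1],"twist":0},
    {"dp":[0,0,0.8],"twist":0},
    {"dp":[0,0,0.5],"twist":0},
    {"dp":[0,0,0.3],"twist":0},
    {"dp":[0,0,0.15],"twist":0},
    {"dp":[0,0,0.1],"twist":0},
    {"dp":[0,0,0.04],"twist":0},
    {"dp":[0,0,0],"twist":0},
  ],
)

```text
time_s: 22.4
ee_pos: [0.5148, -0.1488, 0.0344]
eef_rot: [3.141, 0.0, 1.387]
force: [-0.4, -0.5, -4.1]
grip_width: 0.0638
grip_force: 45.0
```

```bash
python3 tgt.py -.008 -.07 .031
```

```text
t 22.4 pos [ 515. -149.   34.] yaw 79.5 units dp [-0.06 -0.04  0.08] twist -0.01 w 63.8 gf 45.0 F [-0.4 -0.5 -4.1] q [-0.35  0.48  1.72  0.    0.95 -0.17]
```

Call:
step_arm(
  deltas=[
    {"dp":[0,0,0.07],"twist":0},
    {"dp":[0,0,0],"twist":0},
    {"dp":[0,0,0],"twist":0},
  ],
)

```text
time_s: 22.7
ee_pos: [0.5146, -0.1488, 0.0312]
eef_rot: [3.141, 0.0, 1.387]
force: [-0.0, 1.0, -2.9]
grip_width: 0.064
grip_force: 45.0
```

Call:
step_arm(
  deltas=[
    {"dp":[0,0,0],"twist":0},
    {"dp":[0,0,0],"twist":0},
    {"dp":[0,0,0],"twist":0},
    {"dp":[0,0,0],"twist":0},
    {"dp":[0,0,-0.5],"twist":0},
    {"dp":[0,0,-1],"twist":0},
    {"dp":[0,0,-1],"twist":0},
    {"dp":[0,0,-1],"twist":0},
    {"dp":[0,0,-0.9],"twist":0},
    {"dp":[0,0,0],"twist":0},
  ],
  gripper=0.75,
)

```text
time_s: 23.7
ee_pos: [0.5161, -0.1493, 0.2121]
eef_rot: [3.134, 0.001, 1.387]
force: [0.1, 0.1, -0.0]
grip_width: 0.0823
grip_force: 0.0
```

Call:
step_arm(
  deltas=[
    {"dp":[0.7,-0.1,0],"twist":0},
    {"dp":[0.95,-0.25,0],"twist":0},
    {"dp":[0.95,-0.25,0],"twist":0},
    {"dp":[0.95,-0.25,0],"twist":0},
    {"dp":[0.95,-0.25,0],"twist":0},
    {"dp":[0.95,-0.25,0],"twist":0},
    {"dp":[0.95,-0.25,0],"twist":0},
    {"dp":[0.95,-0.25,0],"twist":0},
    {"dp":[0.95,-0.25,0],"twist":0},
    {"dp":[0.95,-0.25,0],"twist":0},
    {"dp":[0.95,-0.25,0],"twist":0},
    {"dp":[0.95,-0.25,0],"twist":0},
  ],
  gripper=1,
)

```text
time_s: 24.9
ee_pos: [0.4836, 0.3122, 0.2063]
eef_rot: [-3.141, 0.0, 1.387]
force: [0.2, 0.3, -1.0]
grip_width: 0.094
grip_force: 0.0
```

Call:
step_arm(
  deltas=[
    {"dp":[0,0,0],"twist":-1},
    {"dp":[0,0,0],"twist":-1},
    {"dp":[0,0,0],"twist":-1},
    {"dp":[0,0,0],"twist":-1},
    {"dp":[0,0,0],"twist":-1},
    {"dp":[0,0,0],"twist":-1},
    {"dp":[0,0,0],"twist":-1},
    {"dp":[0,0,0],"twist":-1},
    {"dp":[0,0,0],"twist":-1},
    {"dp":[0,0,0],"twist":-0.5},
    {"dp":[0,0,0],"twist":0},
  ],
)

```text
time_s: 26.0
ee_pos: [0.484, 0.3105, 0.2063]
eef_rot: [-3.141, 0.0, 2.05]
force: [0.8, -0.2, -0.2]
grip_width: 0.0939
grip_force: 0.0
```

```bash
python3 pk.py wrist top; python3 goto.py .4845 .315 .046 117.5
```

```text
wrist 0.97 3800 [484.4 315.4] [63.9 44.2] 28.5 75.7
wrist 0.64 4664 [429.1 417.3] [63.8 43.7] 27.5 75.9
wrist 0.64 3812 [507.  269.2] [63.7 57. ] 26.3 75.5
top 0.72 523 [ 512.5 -149.3] [44.5 64.7] 79.3 64.1
top 0.56 555 [508.7 261.7] [65.1 44.9] 28.2 78.9
t 26.2 pos [484. 311. 207.] yaw 117.4 units dp [0.09 0.06 4.02] twist -0.03 w 93.9 gf 0.0 F [-0.7 -0.1  1.1] q [ 0.51  0.36  1.44 -0.    1.34  0.03]
```

Call:
step_arm(
  deltas=[
    {"dp":[0.09,0.06,0.4],"twist":0},
    {"dp":[0,0,1],"twist":0},
    {"dp":[0,0,1],"twist":0},
    {"dp":[0,0,0.8],"twist":0},
    {"dp":[0,0,0.5],"twist":0},
    {"dp":[0,0,0.3],"twist":0},
    {"dp":[0,0,0],"twist":0},
    {"dp":[0,0,0],"twist":0},
  ],
)

```text
time_s: 27.0
ee_pos: [0.485, 0.3152, 0.048]
eef_rot: [3.14, -0.0, 2.05]
force: [-0.0, -0.9, -1.1]
grip_width: 0.0944
grip_force: 0.0
```

Call:
step_arm(
  deltas=[
    {"dp":[0,0,0],"twist":0},
    {"dp":[0,0,0],"twist":0},
    {"dp":[0,0,0],"twist":0},
    {"dp":[0,0,0],"twist":0},
    {"dp":[0,0,0],"twist":0},
    {"dp":[0,0,0],"twist":0},
  ],
  gripper=-1,
  squeeze=45,
)

```text
time_s: 27.6
ee_pos: [0.4847, 0.315, 0.0474]
eef_rot: [3.141, -0.0, 2.05]
force: [-1.7, -0.1, 3.0]
grip_width: 0.0633
grip_force: 44.9
```

Call:
step_arm(
  deltas=[
    {"dp":[0,0,-0.4],"twist":0},
    {"dp":[0,0,-0.7],"twist":0},
    {"dp":[0,0,-1],"twist":0},
    {"dp":[0,0,-1],"twist":0},
    {"dp":[0,0,-0.9],"twist":0},
    {"dp":[0,0,0],"twist":0},
  ],
)

```text
time_s: 28.2
ee_pos: [0.4858, 0.3157, 0.2117]
eef_rot: [3.134, -0.0, 2.05]
force: [0.6, 0.2, -3.1]
grip_width: 0.0638
grip_force: 44.9
```

Call:
step_arm(
  deltas=[
    {"dp":[0,0,0],"twist":0.5},
    {"dp":[0,0,0],"twist":1},
    {"dp":[0,0,0],"twist":1},
    {"dp":[0,0,0],"twist":1},
    {"dp":[0,0,0],"twist":1},
    {"dp":[0,0,0],"twist":1},
    {"dp":[0,0,0],"twist":1},
    {"dp":[0,0,0],"twist":1},
    {"dp":[0,0,0],"twist":1},
    {"dp":[0,0,0],"twist":1},
  ],
)

```text
time_s: 29.2
ee_pos: [0.4841, 0.3146, 0.2051]
eef_rot: [-3.139, 0.002, 1.384]
force: [-1.0, 0.1, -3.3]
grip_width: 0.0633
grip_force: 44.9
```

```bash
python3 tgt.py -.008 0 .031
```

```text
t 29.2 pos [484. 315. 205.] yaw 79.3 units dp [-9.54  2.87  4.36] twist -0.06 w 63.3 gf 44.9 F [-1.   0.1 -3.3] q [0.51 0.36 1.44 0.   1.34 0.7 ]
```

Call:
step_arm(
  deltas=[
    {"dp":[-0.5,0.1,0],"twist":0},
    {"dp":[-0.9,0.27,0],"twist":0},
    {"dp":[-0.9,0.27,0],"twist":0},
    {"dp":[-0.9,0.27,0],"twist":0},
    {"dp":[-0.9,0.27,0],"twist":0},
    {"dp":[-0.9,0.27,0],"twist":0},
    {"dp":[-0.9,0.27,0],"twist":0},
    {"dp":[-0.9,0.27,0],"twist":0},
    {"dp":[-0.9,0.27,0],"twist":0},
    {"dp":[-0.9,0.27,0],"twist":0},
    {"dp":[-0.9,0.3,0],"twist":0},
    {"dp":[0,0,0],"twist":0},
  ],
)

```text
time_s: 30.4
ee_pos: [0.5258, -0.0829, 0.2051]
eef_rot: [-3.139, 0.001, 1.383]
force: [0.2, 1.2, -3.8]
grip_width: 0.0639
grip_force: 44.9
```

```bash
python3 tgt.py -.008 0 .032
```

```text
t 30.4 pos [526. -83. 205.] yaw 79.2 units dp [0.02 0.   4.33] twist -0.07 w 63.9 gf 44.9 F [ 0.2  1.2 -3.8] q [-0.22  0.26  1.57 -0.    1.31 -0.04]
```

Call:
step_arm(
  deltas=[
    {"dp":[0,0,0.5],"twist":0},
    {"dp":[0,0,1],"twist":0},
    {"dp":[0,0,1],"twist":0},
    {"dp":[0,0,0.8],"twist":0},
    {"dp":[0,0,0.5],"twist":0},
    {"dp":[0,0,0.3],"twist":0},
    {"dp":[0,0,0.15],"twist":0},
    {"dp":[0,0,0.06],"twist":0},
    {"dp":[0,0,0.04],"twist":0},
    {"dp":[0,0,0],"twist":0},
    {"dp":[0,0,0],"twist":0},
  ],
)

```text
time_s: 31.5
ee_pos: [0.5266, -0.0794, 0.0337]
eef_rot: [3.141, 0.0, 1.387]
force: [-1.4, -0.9, -3.9]
grip_width: 0.0638
grip_force: 44.9
```

Call:
step_arm(
  deltas=[
    {"dp":[0,0,0],"twist":0},
    {"dp":[0,0,0],"twist":0},
    {"dp":[0,0,0],"twist":0},
    {"dp":[0,0,0],"twist":0},
    {"dp":[0,0,-0.5],"twist":0},
    {"dp":[0,0,-1],"twist":0},
    {"dp":[0,0,-1],"twist":0},
    {"dp":[0,0,-1],"twist":0},
    {"dp":[0,0,-0.9],"twist":0},
    {"dp":[0,0,0],"twist":0},
  ],
  gripper=0.75,
)

```text
time_s: 32.5
ee_pos: [0.5279, -0.0797, 0.2141]
eef_rot: [3.134, 0.0, 1.387]
force: [-0.4, -0.1, -0.5]
grip_width: 0.0821
grip_force: 0.0
```

```bash
python3 goto.py .429 .417 .21 79.5
```

```text
t 32.5 pos [528. -80. 214.] yaw 79.5 units dp [11.76 -4.71  0.06] twist -0.01 w 82.1 gf 0.0 F [-0.4 -0.1 -0.5] q [-0.22  0.25  1.56  0.    1.32 -0.03]
```

Call:
step_arm(
  deltas=[
    {"dp":[0.7,-0.27,0],"twist":0},
    {"dp":[1,-0.4,0],"twist":0},
    {"dp":[1,-0.4,0],"twist":0},
    {"dp":[1,-0.4,0],"twist":0},
    {"dp":[1,-0.4,0],"twist":0},
    {"dp":[1,-0.4,0],"twist":0},
    {"dp":[1,-0.4,0],"twist":0},
    {"dp":[1,-0.4,0],"twist":0},
    {"dp":[1,-0.4,0],"twist":0},
    {"dp":[1,-0.4,0],"twist":0},
    {"dp":[1,-0.4,0],"twist":0},
    {"dp":[1,-0.4,0],"twist":0},
  ],
  gripper=1,
)

```text
time_s: 33.7
ee_pos: [0.4276, 0.4165, 0.2083]
eef_rot: [-3.141, 0.001, 1.387]
force: [0.4, -0.9, 0.3]
grip_width: 0.094
grip_force: 0.0
```

Call:
step_arm(
  deltas=[
    {"dp":[0,0,0],"twist":-1},
    {"dp":[0,0,0],"twist":-1},
    {"dp":[0,0,0],"twist":-1},
    {"dp":[0,0,0],"twist":-1},
    {"dp":[0,0,0],"twist":-1},
    {"dp":[0,0,0],"twist":-1},
    {"dp":[0,0,0],"twist":-1},
    {"dp":[0,0,0],"twist":-1},
    {"dp":[0,0,0],"twist":-1},
    {"dp":[0,0,0],"twist":-0.5},
    {"dp":[0,0,0],"twist":0},
  ],
)

```text
time_s: 34.8
ee_pos: [0.4282, 0.4148, 0.2083]
eef_rot: [-3.141, 0.0, 2.05]
force: [-0.6, 0.2, -0.3]
grip_width: 0.094
grip_force: 0.0
```

```bash
python3 pk.py top wrist; python3 goto.py .429 .417 .046 117.5
```

```text
top 0.87 465 [524.9 -78.5] [43.3 64.3] 80.4 63.9
top 0.74 585 [429.  415.3] [62.9 43.1] 28.2 78.8
top 0.62 499 [508.7 261.8] [65.3 44.2] 27.7 78.6
top 0.58 493 [ 512.5 -148.8] [43.7 64.6] 78.9 64.1
wrist 0.79 1720 [511.3 260. ] [63.6 34.5] 27.8 75.6
wrist 0.66 3722 [428.5 418.2] [64.  43.9] 27.3 75.6
t 35.0 pos [428. 415. 209.] yaw 117.4 units dp [0.04 0.04 4.07] twist -0.03 w 94.1 gf 0.0 F [ 0.2 -0.5 -0.4] q [0.71 0.4  1.38 0.   1.36 0.23]
```

Call:
step_arm(
  deltas=[
    {"dp":[0.06,0.05,0.4],"twist":0},
    {"dp":[0,0,1],"twist":0},
    {"dp":[0,0,1],"twist":0},
    {"dp":[0,0,0.8],"twist":0},
    {"dp":[0,0,0.5],"twist":0},
    {"dp":[0,0,0.35],"twist":0},
    {"dp":[0,0,0.02],"twist":0},
    {"dp":[0,0,0],"twist":0},
  ],
)

```text
time_s: 35.8
ee_pos: [0.4293, 0.4182, 0.047]
eef_rot: [3.141, -0.0, 2.05]
force: [0.5, 0.4, 0.6]
grip_width: 0.0939
grip_force: 0.0
```

Call:
step_arm(
  deltas=[
    {"dp":[0,0,0],"twist":0},
    {"dp":[0,0,0],"twist":0},
    {"dp":[0,0,0],"twist":0},
    {"dp":[0,0,0],"twist":0},
    {"dp":[0,0,0],"twist":0},
    {"dp":[0,0,0],"twist":0},
  ],
  gripper=-1,
  squeeze=45,
)

```text
time_s: 36.4
ee_pos: [0.4291, 0.418, 0.0466]
eef_rot: [3.141, -0.0, 2.05]
force: [-0.2, -0.9, 2.6]
grip_width: 0.0638
grip_force: 45.0
```

Call:
step_arm(
  deltas=[
    {"dp":[0,0,-0.4],"twist":0},
    {"dp":[0,0,-0.7],"twist":0},
    {"dp":[0,0,-1],"twist":0},
    {"dp":[0,0,-1],"twist":0},
    {"dp":[0,0,-0.9],"twist":0},
    {"dp":[0,0,0],"twist":0},
  ],
)

```text
time_s: 37.0
ee_pos: [0.4301, 0.419, 0.2112]
eef_rot: [3.134, -0.002, 2.05]
force: [1.3, 1.0, -1.8]
grip_width: 0.0639
grip_force: 45.0
```

Call:
step_arm(
  deltas=[
    {"dp":[0,0,0],"twist":0.5},
    {"dp":[0,0,0],"twist":1},
    {"dp":[0,0,0],"twist":1},
    {"dp":[0,0,0],"twist":1},
    {"dp":[0,0,0],"twist":1},
    {"dp":[0,0,0],"twist":1},
    {"dp":[0,0,0],"twist":1},
    {"dp":[0,0,0],"twist":1},
    {"dp":[0,0,0],"twist":1},
    {"dp":[0,0,0],"twist":1},
  ],
)

```text
time_s: 38.0
ee_pos: [0.4287, 0.4176, 0.2046]
eef_rot: [-3.14, 0.002, 1.384]
force: [0.6, 0.3, -3.0]
grip_width: 0.0633
grip_force: 45.0
```

```bash
python3 tgt.py -.008 .07 .032
```

```text
t 38.0 pos [429. 418. 205.] yaw 79.3 units dp [-10.07   4.7    4.33] twist -0.06 w 63.3 gf 45.0 F [ 0.6  0.3 -3. ] q [ 0.71  0.41  1.37 -0.    1.36  0.9 ]
```

Call:
step_arm(
  deltas=[
    {"dp":[-0.5,0.2,0],"twist":0},
    {"dp":[-0.95,0.45,0],"twist":0},
    {"dp":[-0.95,0.45,0],"twist":0},
    {"dp":[-0.95,0.45,0],"twist":0},
    {"dp":[-0.95,0.45,0],"twist":0},
    {"dp":[-0.95,0.45,0],"twist":0},
    {"dp":[-0.95,0.45,0],"twist":0},
    {"dp":[-0.95,0.45,0],"twist":0},
    {"dp":[-0.95,0.45,0],"twist":0},
    {"dp":[-0.95,0.45,0],"twist":0},
    {"dp":[-0.95,0.42,0],"twist":0},
    {"dp":[0,0,0],"twist":0},
  ],
)

```text
time_s: 39.2
ee_pos: [0.5395, -0.0134, 0.2046]
eef_rot: [-3.14, 0.001, 1.382]
force: [0.1, 0.3, -2.6]
grip_width: 0.0636
grip_force: 45.0
```

```bash
python3 tgt.py -.008 .07 .032
```

```text
t 39.2 pos [539. -13. 205.] yaw 79.2 units dp [ 0.   -0.02  4.31] twist -0.07 w 63.6 gf 45.0 F [ 0.1  0.3 -2.6] q [-0.09  0.28  1.55 -0.    1.31  0.1 ]
```

Call:
step_arm(
  deltas=[
    {"dp":[0,-0.02,0.5],"twist":0},
    {"dp":[0,0,1],"twist":0},
    {"dp":[0,0,1],"twist":0},
    {"dp":[0,0,0.8],"twist":0},
    {"dp":[0,0,0.5],"twist":0},
    {"dp":[0,0,0.3],"twist":0},
    {"dp":[0,0,0.15],"twist":0},
    {"dp":[0,0,0.06],"twist":0},
    {"dp":[0,0,0.04],"twist":0},
    {"dp":[0,0,0],"twist":0},
    {"dp":[0,0,0],"twist":0},
  ],
)

```text
time_s: 40.3
ee_pos: [0.5389, -0.0094, 0.0329]
eef_rot: [3.14, -0.0, 1.387]
force: [0.6, 0.2, -1.9]
grip_width: 0.0638
grip_force: 45.0
```

Call:
step_arm(
  deltas=[
    {"dp":[0,0,0],"twist":0},
    {"dp":[0,0,0],"twist":0},
    {"dp":[0,0,0],"twist":0},
    {"dp":[0,0,0],"twist":0},
    {"dp":[0,0,-0.5],"twist":0},
    {"dp":[0,0,-1],"twist":0},
    {"dp":[0,0,-1],"twist":0},
    {"dp":[0,0,-1],"twist":0},
    {"dp":[0,0,-0.9],"twist":0},
    {"dp":[0,0,0],"twist":0},
  ],
  gripper=0.75,
)

```text
time_s: 41.3
ee_pos: [0.5403, -0.0095, 0.2133]
eef_rot: [3.134, -0.001, 1.387]
force: [0.3, 0.4, -0.8]
grip_width: 0.0823
grip_force: 0.0
```

Call:
step_arm(
  deltas=[
    {"dp":[0,-0.7,-0.5],"twist":0},
    {"dp":[0,-1,-1],"twist":0},
    {"dp":[0,-1,-1],"twist":0},
    {"dp":[0,-1,0],"twist":0},
    {"dp":[0,0,0],"twist":0},
  ],
)

```text
time_s: 41.8
ee_pos: [0.3997, 0.0166, 0.2998]
eef_rot: [3.139, -0.0, 1.387]
force: [1.3, -0.6, -0.7]
grip_width: 0.0821
grip_force: 0.0
```

```bash
python3 - <<'E'
from h import *
im,d,T=shot('top','top3.png');W=cloud('top',d,T);np.save('topW.npy',W)
for r,p in seg('top','pack1',W,6): print(round(r['conf'],2),*topbox(p,.01))
shot('scene','scene3.png')
a=cv2.imread('pics/top3.png')[95:275,140:540];b=cv2.imread('pics/scene3.png')[110:300,160:520]
cv2.imwrite('pics/c3.png',np.vstack([cv2.resize(a,(600,270)),cv2.resize(b,(600,317))]))
E
python3 goto.py .55 -.09 .3 79.5
```

```text
0.82 [508.8 261.9] [64.6 44.6] 27.8 78.9
0.72 [ 512.2 -148.8] [43.8 64. ] 80.0 63.7
0.6 [489.4 -62.8] [ 53.8 144.5] 67.0 65.4
0.48 [561.  -11.4] [40.2 17.3] 80.1 64.1
t 42.0 pos [403.  16. 299.] yaw 79.4 units dp [-1.93  4.11 -0.04] twist -0.01 w 82.2 gf 0.0 F [ 0.9  0.3 -1.2] q [-0.05 -0.1   1.74 -0.    1.5   0.13]
```

View pics/c3.png

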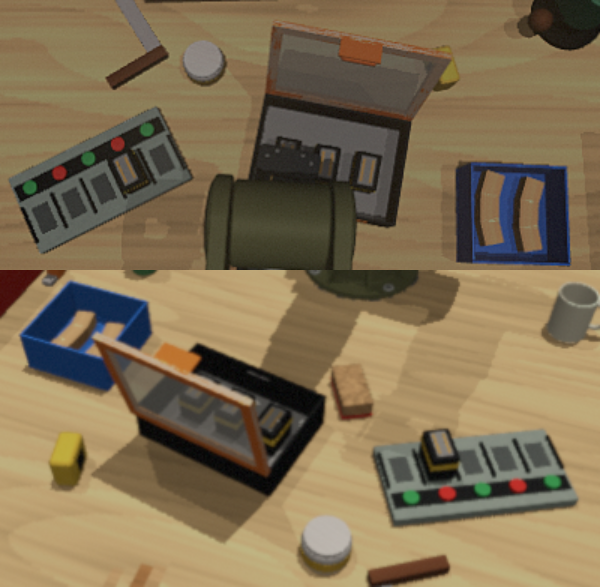

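The top view shows three packs in the case, pack 4 still in its red bay and both offcuts in the bin. Next I cross over the lid with the gripper shut.

Call:
step_arm(
  deltas=[
    {"dp":[-0.6,0,-0.5],"twist":0},
    {"dp":[-0.6,0,0],"twist":0},
    {"dp":[-0.66,0,0],"twist":0},
    {"dp":[0,0.5,0],"twist":0},
    {"dp":[0,0.8,0],"twist":0},
    {"dp":[0,0.8,0],"twist":0},
    {"dp":[0,0.8,0],"twist":0},
    {"dp":[0,0,0],"twist":0},
  ],
  gripper=-1,
)

```text
time_s: 42.75
ee_pos: [0.5054, -0.0792, 0.316]
eef_rot: [-3.137, -0.0, 1.386]
force: [0.4, -0.3, 0.1]
grip_width: 0.0217
grip_force: 0.0
```

```bash
python3 tgt.py .17 0 .31
```

```text
t 42.8 pos [505. -79. 316.] yaw 79.4 units dp [0.03 4.96 0.13] twist -0.02 w 21.7 gf 0.0 F [ 0.4 -0.3  0.1] q [-0.23  0.15  1.44 -0.    1.55 -0.04]
```

Call:
step_arm(
  deltas=[
    {"dp":[0,0.7,0],"twist":0},
    {"dp":[0,0.7,0],"twist":0},
    {"dp":[0,0.7,0],"twist":0},
    {"dp":[0,0.7,0],"twist":0},
    {"dp":[0,0.7,0],"twist":0},
    {"dp":[0,0.7,0],"twist":0},
    {"dp":[0,0.7,0],"twist":0},
    {"dp":[0,0,0],"twist":0},
    {"dp":[0,0,0],"twist":0},
  ],
  gripper=-1,
)

```text
time_s: 43.65
ee_pos: [0.6954, -0.1144, 0.317]
eef_rot: [-3.139, -0.0, 1.386]
force: [-0.7, 0.3, 0.1]
grip_width: 0.0003
grip_force: 0.0
```

```bash
python3 tgt.py .175 0 .23
```

```text
t 43.6 pos [ 695. -114.  317.] yaw 79.4 units dp [0.02 0.26 2.17] twist -0.02 w 0.3 gf 0.0 F [-0.7  0.3  0.1] q [-0.22  0.65  0.77 -0.    1.73 -0.03]
```

Call:
step_arm(
  deltas=[
    {"dp":[0.02,0.26,0.3],"twist":0},
    {"dp":[0,0,0.7],"twist":0},
    {"dp":[0,0,0.7],"twist":0},
    {"dp":[0,0,0.5],"twist":0},
    {"dp":[0,0,0],"twist":0},
  ],
)

```text
time_s: 44.15
ee_pos: [0.7042, -0.1151, 0.2285]
eef_rot: [-3.137, -0.0, 1.387]
force: [-0.0, 0.5, 1.1]
grip_width: 0.0004
grip_force: 0.0
```

Call:
step_arm(
  deltas=[
    {"dp":[0,-0.3,0],"twist":0},
    {"dp":[0,-0.4,0],"twist":0},
    {"dp":[0,-0.4,0],"twist":0},
    {"dp":[0,-0.4,0],"twist":0},
    {"dp":[0,-0.4,0],"twist":0},
    {"dp":[0,-0.3,0],"twist":0},
    {"dp":[0,0,0],"twist":0},
  ],
)

```text
time_s: 44.85
ee_pos: [0.6185, -0.0991, 0.2334]
eef_rot: [3.139, 0.0, 1.387]
force: [0.4, -0.3, 0.6]
grip_width: 0.0006
grip_force: 0.0
```

```bash
cat > lid.py <<'E'
from h import *
import sys
from goto import plan
t=np.radians(-10.5);X=np.array([np.cos(t),np.sin(t)]);Y=np.array([-np.sin(t),np.cos(t)])
o=ctrl.get_obs();d=np.array(o['ee_pos'])[:2]-[.5334,-.0836];print('case X,Y,z',np.round([d@X*1000,d@Y*1000,o['ee_pos'][2]*1000]),'u',round(d@X*1000-92.5))
plan(*o['ee_pos'],79.5)
im,dd,T=shot('scene',sys.argv[1]);W=cloud('scene',dd,T).reshape(-1,3);W=W[~np.isnan(W[:,0])]
e=W[:,:2]-[.5334,-.0836];a=np.c_[e@X,e@Y,W[:,2]]
k=(abs(abs(a[:,1]+.003)-.123)<.012)&(a[:,2]>.085)&(a[:,2]<.29)&(abs(a[:,0])<.17)
l=a[k]
if len(l)>10: print('lid theta',np.round(np.median(np.arctan2(l[:,2]-.068,-(l[:,0]-.0925))),2),len(l),'zmax',l[:,2].max())
E
python3 lid.py l1.png
```

```text
case X,Y,z [ 87.   0. 233.] u -6
t 44.9 pos [619. -99. 233.] yaw 79.4 units dp [0. 0. 0.] twist -0.01 w 0.6 gf 0.0 F [ 0.4 -0.3  0.6] q [-0.22  0.45  1.25 -0.    1.44 -0.03]
lid theta 1.49 860 zmax 0.273056282158738
```

Call:
step_arm(
  deltas=[
    {"dp":[0,-0.5,0.15],"twist":0},
    {"dp":[0,-0.5,0.2],"twist":0},
    {"dp":[0,-0.5,0.3],"twist":0},
    {"dp":[0,-0.47,0.35],"twist":0},
    {"dp":[0,-0.46,0.4],"twist":0},
    {"dp":[0,-0.35,0.5],"twist":0},
    {"dp":[0,-0.35,0.5],"twist":0},
    {"dp":[0,-0.15,0.4],"twist":0},
    {"dp":[0,-0.13,0.4],"twist":0},
    {"dp":[0,0,0],"twist":0},
  ],
)

```text
time_s: 45.9
ee_pos: [0.4846, -0.0741, 0.102]
eef_rot: [-3.139, -0.0, 1.387]
force: [0.2, 0.4, 0.1]
grip_width: 0.0006
grip_force: 0.0
```

```bash
python3 lid.py l2.png
```

```text
case X,Y,z [-50.   0. 102.] u -142
t 45.9 pos [485. -74. 102.] yaw 79.4 units dp [0. 0. 0.] twist -0.01 w 0.6 gf 0.0 F [0.2 0.4 0.1] q [-0.23  0.29  1.8   0.    1.06 -0.04]
lid theta 0.21 588 zmax 0.1062364777412258
```

Call:
step_arm(
  deltas=[
    {"dp":[0,0,-0.4],"twist":0},
    {"dp":[0,-0.4,0],"twist":0},
    {"dp":[0,-0.42,0],"twist":0},
    {"dp":[0,0,0.3],"twist":0},
    {"dp":[0,0,0.2],"twist":0},
    {"dp":[0,0,0.1],"twist":0},
    {"dp":[0,0,0.1],"twist":0},
    {"dp":[0,0,0.05],"twist":0},
    {"dp":[0,0,0],"twist":0},
  ],
)

```text
time_s: 46.85
ee_pos: [0.4531, -0.0683, 0.0887]
eef_rot: [-3.141, 0.0, 1.387]
force: [-0.1, 0.3, 1.1]
grip_width: 0.0007
grip_force: 0.3
```

Call:
step_arm(
  deltas=[
    {"dp":[0,0,0.05],"twist":0},
    {"dp":[0,0,0.05],"twist":0},
    {"dp":[0,0,0.05],"twist":0},
    {"dp":[0,0,0],"twist":0},
    {"dp":[0,0,0],"twist":0},
  ],
)

```text
time_s: 47.35
ee_pos: [0.4531, -0.0683, 0.0828]
eef_rot: [3.141, 0.0, 1.387]
force: [0.7, -0.2, 0.8]
grip_width: 0.0007
grip_force: 0.0
```

```bash
python3 lid.py l3.png
```

```text
case X,Y,z [-82.   0.  83.] u -174
t 47.4 pos [453. -68.  83.] yaw 79.4 units dp [0. 0. 0.] twist -0.01 w 0.7 gf 0.0 F [ 0.7 -0.2  0.8] q [-0.23  0.25  1.9   0.    0.99 -0.05]
lid theta 0.1 13 zmax 0.08732933099661311
```

Call:
step_arm(
  deltas=[
    {"dp":[0,0,0.05],"twist":0},
    {"dp":[0,0,0.05],"twist":0},
    {"dp":[0,0,0.03],"twist":0},
    {"dp":[0,0,0],"twist":0},
    {"dp":[0,0,0],"twist":0},
  ],
)

```text
time_s: 47.9
ee_pos: [0.4529, -0.0682, 0.078]
eef_rot: [3.141, 0.0, 1.387]
force: [-3.3, 0.8, 6.8]
grip_width: 0.0008
grip_force: 3.8
```

Call:
step_arm(
  deltas=[
    {"dp":[0,0,0.03],"twist":0},
    {"dp":[0,0,0.02],"twist":0},
    {"dp":[0,0,0],"twist":0},
    {"dp":[0,0,0],"twist":0},
  ],
)

```text
time_s: 48.3
ee_pos: [0.4531, -0.0683, 0.0776]
eef_rot: [3.141, 0.0, 1.387]
force: [-13.9, 3.2, 32.9]
grip_width: 0.0002
grip_force: 16.0
```

The lid meets a hard stop at 78 mm, so it is fully shut. I'm lifting clear and verifying.

Call:
step_arm(
  deltas=[
    {"dp":[0,0,-0.3],"twist":0},
    {"dp":[0,0,-1],"twist":0},
    {"dp":[0,0,-1],"twist":0},
    {"dp":[0,0,-1],"twist":0},
    {"dp":[0,-0.8,-1],"twist":0},
    {"dp":[0.8,-0.8,0],"twist":0},
    {"dp":[1,0,0],"twist":0},
    {"dp":[1,0,0],"twist":0},
    {"dp":[1,0,0],"twist":0},
    {"dp":[1,0,0],"twist":0},
    {"dp":[1,0,0],"twist":0},
    {"dp":[0,0,0],"twist":0},
  ],
)

```text
time_s: 49.5
ee_pos: [0.4332, 0.1747, 0.2464]
eef_rot: [-3.141, -0.0, 1.39]
force: [-0.1, 0.3, 0.8]
grip_width: 0.0007
grip_force: 0.0
```

```bash
python3 - <<'E'
from h import *
t=np.radians(-10.5);X=np.array([np.cos(t),np.sin(t)]);Y=np.array([-np.sin(t),np.cos(t)])
for n in('top','scene'):
    im,d,T=shot(n,n+'5.png');W=cloud(n,d,T);P=W.reshape(-1,3);P=P[~np.isnan(P[:,0])]
    e=P[:,:2]-[.5334,-.0836];a=np.c_[e@X,e@Y,P[:,2]]
    l=a[(abs(abs(a[:,1]+.002)-.122)<.01)&(a[:,2]>.05)&(a[:,2]<.2)&(a[:,0]<.08)&(a[:,0]>-.108)]
    print(n,len(l),'lid z slope',np.polyfit(-l[:,0],l[:,2],1))
    for k in('pack1','offcut1','sanding_block','wax_tin','square','tape_measure'):
        for r,p in seg(n,k,W,4): print(k,round(r['conf'],2),*topbox(p))
a=cv2.imread('pics/top5.png')[95:275,140:540];b=cv2.imread('pics/scene5.png')[110:300,160:520]
cv2.imwrite('pics/c5.png',np.vstack([cv2.resize(a,(600,270)),cv2.resize(b,(600,317))]))
E
```

```text
top 1038 lid z slope [0.0006824  0.07995673]
pack1 0.35 [739.3 285.1] [ 97.4 118.9] 35.0 23.1
offcut1 0.78 [ 440.1 -445.8] [ 42.5 134.7] 84.0 37.1
offcut1 0.65 [ 438.8 -406.6] [172.1 170.4] 88.7 81.6
offcut1 0.62 [ 452.7 -375.7] [ 44.2 133.4] 83.4 37.3
sanding_block 0.89 [391.6  85.9] [97.6 54.7] 30.1 40.3
sanding_block 0.51 [522.9 -81.6] [261.2 206. ] 79.4 82.3
wax_tin 0.67 [714.4 137.6] [68.2 70.8] 56.2 53.7
square 0.83 [738.4 284.6] [ 97.1 120.9] 36.1 23.0
scene 841 lid z slope [0.00862334 0.07459009]
pack1 0.85 [513.3 261.9] [67.2 46.4] 26.2 75.9
offcut1 0.93 [ 428.  -442.7] [ 43.2 106.6] 88.3 35.8
offcut1 0.5 [ 451.6 -358.2] [126.1  63.7] 3.8 36.4
sanding_block 0.92 [396.6  88.4] [102.5  56.5] 27.8 37.5
wax_tin 0.7 [719.7 138.7] [69.6 70.5] 75.3 51.3
square 0.88 [722.3 268.6] [ 44.  119.7] 31.9 20.2
tape_measure 0.68 [ 710.2 -294.6] [70.4 38.6] 11.8 61.5
```

View pics/c5.png

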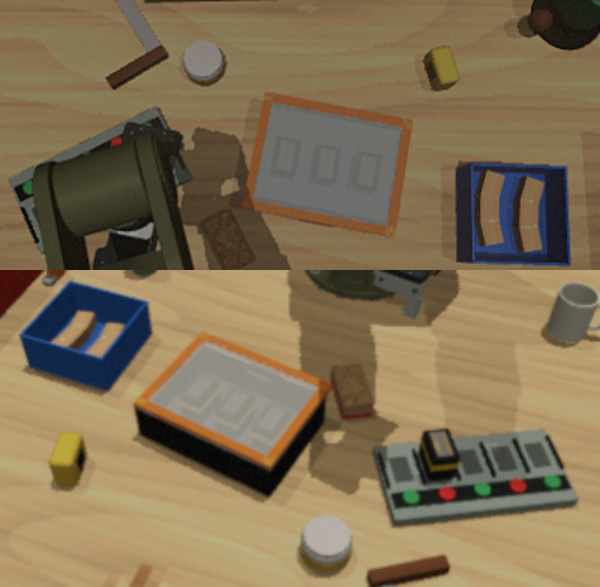

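The lid is flat and shut with three packs inside, both offcuts are in the bin, the red-lamp pack is still in the charger, and the bystanders have not moved.

```bash
python3 -c "
from station import ctrl
print(ctrl.hand_in())"
```

```text
the job is handed in; nothing more can be done
None
```

The job is handed in after about 50 s: both offcuts are in the blue bin, the three green-lamp packs are in the case with its lid pressed fully shut, and the red-lamp pack and the bystanders stayed where they were.

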